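Restock the tin rack first-in-first-out and book it on the stock terminal

TASK

Press the blue key on the stock terminal to open the count, then restock the rack: in each of its two rows pull the two older, black-lidded tins forward, the first against the front lip and the second close behind it, and stand the new white-lidded tins of the same colour upright close behind those, in one straight row without gaps. With both rows in order, book it by pressing the yellow key and then the green key, one at a time; do not press the red key, and leave the other things on the bench where they are.

Things in the scene. Friction and masses are not known exactly. Their poses are not given: they have to be found in the camera images.
- rack: fixed shelf rack, open above, with two straight rows side by side, 310 long, 250 wide. Origin: centre of its underside; x points from the front lip (robot side) to the back board, y left, z up. Tins stand on its flat floor 30 above the origin. Row centre lines: y = +55 and y = -55, white stripes between. The back board's inner face is at x = 145, its top 70 above the floor. A row holds up to four tins (sizes in mm)
- tag_blue: the blue clip on the rack's aluminium front lip, marking the blue row (left or right varies). Origin: on the row's centre line, on the rack floor, at the inner face of the lip; axes as the rack's, so the row runs from here along +x and ends at the back board at x = 280. The lip rises 40 above the floor; a tin touching it has its axis at x = 30 (sizes in mm)
- old_blue_1: older blue tin, with a black lid: 60 in diameter, 62 tall (64 with its lid), about 0.35 kg, upright; origin at the centre of its underside, z up. At the start it stands towards the back of the blue row (sizes in mm)
- old_blue_2: older blue tin, with a black lid: 60 in diameter, 62 tall (64 with its lid), about 0.35 kg, upright; origin at the centre of its underside, z up. At the start it stands towards the back of the blue row (sizes in mm)
- new_blue_1: new blue tin, with a white lid: 60 in diameter, 62 tall (64 with its lid), about 0.35 kg, upright; origin at the centre of its underside, z up. At the start it stands on a fixed flat cardboard sheet, 3 thick, to the right of the rack, about 110 from its neighbours; may be absent (sizes in mm)
- new_blue_2: new blue tin, with a white lid: 60 in diameter, 62 tall (64 with its lid), about 0.35 kg, upright; origin at the centre of its underside, z up. At the start it stands on a fixed flat cardboard sheet, 3 thick, to the right of the rack, about 110 from its neighbours; may be absent (sizes in mm)
- tag_yellow: the yellow clip on the rack's aluminium front lip, marking the yellow row (left or right varies). Origin: on the row's centre line, on the rack floor, at the inner face of the lip; axes as the rack's, so the row runs from here along +x and ends at the back board at x = 280. The lip rises 40 above the floor; a tin touching it has its axis at x = 30 (sizes in mm)
- old_yellow_1: older yellow tin, with a black lid: 60 in diameter, 62 tall (64 with its lid), about 0.35 kg, upright; origin at the centre of its underside, z up. At the start it stands towards the back of the yellow row (sizes in mm)
- old_yellow_2: older yellow tin, with a black lid: 60 in diameter, 62 tall (64 with its lid), about 0.35 kg, upright; origin at the centre of its underside, z up. At the start it stands towards the back of the yellow row (sizes in mm)
- new_yellow_1: new yellow tin, with a white lid: 60 in diameter, 62 tall (64 with its lid), about 0.35 kg, upright; origin at the centre of its underside, z up. At the start it stands on a fixed flat cardboard sheet, 3 thick, to the right of the rack, about 110 from its neighbours; may be absent (sizes in mm)
- new_yellow_2: new yellow tin, with a white lid: 60 in diameter, 62 tall (64 with its lid), about 0.35 kg, upright; origin at the centre of its underside, z up. At the start it stands on a fixed flat cardboard sheet, 3 thick, to the right of the rack, about 110 from its neighbours; may be absent (sizes in mm)
- key_blue_top (a point): centre of the top face of the round blue key (32 mm across, unpressed 52 above the bench) on the stock terminal, a fixed grey box with four such keys 62 apart in a square (which colour is where varies); the keys press straight down
- key_blue (a joint): travel of the blue key in m: 0 up, 0.006 fully down (takes about 4.5 N; counts as pressed beyond 0.004); springs back
- key_yellow_top (a point): centre of the top face of the round yellow key (32 mm across, unpressed 52 above the bench) on the stock terminal, a fixed grey box with four such keys 62 apart in a square (which colour is where varies); the keys press straight down
- key_yellow (a joint): travel of the yellow key in m: 0 up, 0.006 fully down (takes about 4.5 N; counts as pressed beyond 0.004); springs back
- key_green_top (a point): centre of the top face of the round green key (32 mm across, unpressed 52 above the bench) on the stock terminal, a fixed grey box with four such keys 62 apart in a square (which colour is where varies); the keys press straight down
- key_green (a joint): travel of the green key in m: 0 up, 0.006 fully down (takes about 4.5 N; counts as pressed beyond 0.004); springs back
- key_red_top (a point): centre of the top face of the round red key (32 mm across, unpressed 52 above the bench) on the stock terminal, a fixed grey box with four such keys 62 apart in a square (which colour is where varies); the keys press straight down
- key_red (a joint): travel of the red key in m: 0 up, 0.006 fully down (takes about 4.5 N; counts as pressed beyond 0.004); springs back
- wax_can: bystander, to be left alone: green can with an orange lid, 60 in diameter, 90 tall, by the new tins; origin at the centre of its underside (sizes in mm)
- tape: bystander, to be left alone: yellow tape measure, 70 x 35 x 60, between rack and terminal; origin at the centre of its underside (sizes in mm)
- sanding_block: bystander, to be left alone: cork sanding block, 110 x 60 x 35; origin at the centre of its underside (sizes in mm)
- glue_bottle: bystander, to be left alone: white bottle with an orange cap, 60 in diameter, 170 tall; origin at the centre of its underside (sizes in mm)
- bar_clamp: bystander, to be left alone: steel bar clamp lying flat, 200 x 120 x 28; origin at the middle of its bar (sizes in mm)
Things that resemble listed ones, but are neither listed nor needed, are in the scene too. What is shaped like the old_yellow_1 but pink or purple is not meant. What is shaped like the old_blue_2 but purple is not meant.

How it is judged:
On the way, in this order (a step that is already met when the one before it is completed fails the run):
1. the blue key is pressed to open the count (value of joint key_blue above 0.004 m), for 0.05 s.
2. both rows are in order: older tins at the front lip, new tins of their colour close behind (x of any of old_blue_1, old_blue_2 in the frame of tag_blue below 0.05 m and horizontal distance between old_blue_1 and old_blue_2 below 0.085 m and x of each of new_blue_1, new_blue_2 in the frame of tag_blue above 0.137 m and (horizontal distance between new_blue_1 and old_blue_1 below 0.085 m or horizontal distance between new_blue_1 and old_blue_2 below 0.085 m or horizontal distance between new_blue_1 and new_blue_2 below 0.085 m) and (horizontal distance between new_blue_2 and old_blue_1 below 0.085 m or horizontal distance between new_blue_2 and old_blue_2 below 0.085 m or horizontal distance between new_blue_1 and new_blue_2 below 0.085 m) and (horizontal distance between any of new_blue_1, new_blue_2 and old_blue_1 below 0.085 m or horizontal distance between any of new_blue_1, new_blue_2 and old_blue_2 below 0.085 m) and y of old_blue_1 in the frame of tag_blue between -0.015 and 0.015 m and z of old_blue_1 in the frame of tag_blue between -0.006 and 0.006 m and y of old_blue_2 in the frame of tag_blue between -0.015 and 0.015 m and z of old_blue_2 in the frame of tag_blue between -0.006 and 0.006 m and y of new_blue_1 in the frame of tag_blue between -0.015 and 0.015 m and z of new_blue_1 in the frame of tag_blue between -0.006 and 0.006 m and y of new_blue_2 in the frame of tag_blue between -0.015 and 0.015 m and z of new_blue_2 in the frame of tag_blue between -0.006 and 0.006 m and angle between each of old_blue_1, old_blue_2, new_blue_1, new_blue_2, old_yellow_1, old_yellow_2, new_yellow_1, new_yellow_2's own z axis and vertical below 0.1 rad and linear speed of each of old_blue_1, old_blue_2, new_blue_1, new_blue_2, old_yellow_1, old_yellow_2, new_yellow_1, new_yellow_2 below 0.03 m/s and x of any of old_yellow_1, old_yellow_2 in the frame of tag_yellow below 0.05 m and horizontal distance between old_yellow_1 and old_yellow_2 below 0.085 m and x of each of new_yellow_1, new_yellow_2 in the frame of tag_yellow above 0.137 m and (horizontal distance between new_yellow_1 and old_yellow_1 below 0.085 m or horizontal distance between new_yellow_1 and old_yellow_2 below 0.085 m or horizontal distance between new_yellow_1 and new_yellow_2 below 0.085 m) and (horizontal distance between new_yellow_2 and old_yellow_1 below 0.085 m or horizontal distance between new_yellow_2 and old_yellow_2 below 0.085 m or horizontal distance between new_yellow_1 and new_yellow_2 below 0.085 m) and (horizontal distance between any of new_yellow_1, new_yellow_2 and old_yellow_1 below 0.085 m or horizontal distance between any of new_yellow_1, new_yellow_2 and old_yellow_2 below 0.085 m) and y of old_yellow_1 in the frame of tag_yellow between -0.015 and 0.015 m and z of old_yellow_1 in the frame of tag_yellow between -0.006 and 0.006 m and y of old_yellow_2 in the frame of tag_yellow between -0.015 and 0.015 m and z of old_yellow_2 in the frame of tag_yellow between -0.006 and 0.006 m and y of new_yellow_1 in the frame of tag_yellow between -0.015 and 0.015 m and z of new_yellow_1 in the frame of tag_yellow between -0.006 and 0.006 m and y of new_yellow_2 in the frame of tag_yellow between -0.015 and 0.015 m and z of new_yellow_2 in the frame of tag_yellow between -0.006 and 0.006 m), for 0.2 s.
3. the yellow key is pressed (value of joint key_yellow above 0.004 m), for 0.05 s.
4. the green key is pressed after the yellow one (value of joint key_green above 0.004 m), for 0.05 s.
At the end, for the whole second after the job is handed in: In each row the first older tin is within 20 mm of the front lip, the second behind it, then the new tins of that colour that are present, gaps between neighbours under 25 mm; all tins within 15 mm of their row's centre line, upright on the rack floor, at rest; all keys up (all of step 2 and value of joint each of key_blue, key_yellow, key_green, key_red below 0.002 m); the robot touches nothing.
It fails at once if the red key is pressed (value of joint key_red above 0.004 m).
It fails at once if two keys are pressed at once (value of joint each of key_blue, key_yellow above 0.004 m or value of joint each of key_blue, key_green above 0.004 m or value of joint each of key_blue, key_red above 0.004 m or value of joint each of key_yellow, key_green above 0.004 m or value of joint each of key_yellow, key_red above 0.004 m or value of joint each of key_green, key_red above 0.004 m).
It fails at once if another thing on the bench is moved by more than 30 mm (distance of any of wax_can, tape, sanding_block, glue_bottle, bar_clamp from where it was at the start of the episode above 0.03 m).
Of new_blue_1, new_blue_2, new_yellow_1, new_yellow_2 only 2 to 4 are there at a start; the rules pass over those that are not, and their reading is None.
At some moment in a run one of old_blue_1, old_blue_2, new_blue_1, new_blue_2, old_yellow_1, old_yellow_2, new_yellow_1, new_yellow_2 may be knocked a few centimetres aside while the robot is not near it.
It also fails if it takes over 210 s, if anything falls off the work surface, if the arm or the gripper's body presses on something with over 40 N, if the wrist force passes 120 N, or if a joint passes its speed limit or range.

ROBOT

A 6-joint arm with a two-finger parallel gripper is mounted at the origin on the work surface. World frame = base frame: x ahead of the robot, y to its left, z up, the work surface at z = 0. Lengths are in m, angles in rad, forces in N, time in s.
With the tool pointing down it reaches from about 0.225 to 0.875 m from the base axis. Payload 3.4 kg.
Tool frame: the origin (TCP) lies midway between the tips of the shut fingers; the grasp point (between the pads) lies 19 mm behind it (hold_point_z is the z of the grasp point in the tool frame, in m); z points along the fingers, y is the direction in which the jaws open and shut (so a half turn about z gives the same grasp; the last joint's range is limited). The gripper opens to 85 mm and grips with 20 to 120 N. Pads are 22 mm wide; open, the fingers measure 114 mm over their backs; the gripper's body (76 mm by 85 mm) begins 54 mm behind the grasp point. The pads swing forward as they close: fully open they stand 13 mm farther back than shut.
Start: joints at [1.137, 0.276, 1.505, -0, 1.361, -0.121], TCP at [0.177, 0.547, 0.231] pointing down, gripper open.
Joint ranges: [-2.89, 2.89], [-0.75, 2.08], [0.22, 2.7], [-1.18, 4.32], [0.11, 2.71], [-2.7, 2.7]. Speed limits (rad/s): [2.57, 2.57, 3.14, 3.14, 3.14, 3.14].

INTERFACE

Orientations are given as a unit quaternion [x, y, z, w].
In Python, from workcell import get_obs, read_camera, finish_job, hold_point_z gives the robot as it stands. The module is installed in compiled form; this text tells all that it offers.
- The arm moves only by the shell command python3 -m creep 'ROWS' [FORCE]. ROWS is text: rows parted by semicolons, each of 7 numbers parted by spaces: the shift along the tool's x, y, z in m, then the turn, a rotation vector about the tool's x, y, z in rad, then the finger opening in m, from 0 to 0.0854. In form: dx dy dz rx ry rz hand; .... A call has 1 to 5 rows; each row shifts and turns the commanded pose from where the row before left it, along the tool's axes as they then stand; what a row does not reach is not made up. A row lasts 1/10 s, in which the tool goes at most 50 mm and 8.59 degrees, less where a joint would pass 70% of its speed; a pose out of reach is approached as far as the arm can. A call is refused whole if a number of a shift passes 0.05 or a number of a turn 0.15, either way. A call with a gripper value outside its range is refused whole. The fingers move at their own pace and stop on an object; FORCE is the grip in N (left out, the last holds). Time passes only in rows, so rows that do not move let the fingers close. It gives the time, the measured TCP pose, the force and the opening at its end, in the units of the state.
- get_obs(): the state, without advancing time (a new reading comes with each control period).
- read_camera(name): name is "scene" or "top"; returns a dict with "frame" (420x560x3 uint8, red, green, blue), "camera_matrix" (3x3 intrinsics, pixels), "rvec" (rotation vector, rad) and "tvec" (3), from world to camera coordinates, as OpenCV has them. Camera axes: x right, y down, z forward; pixel columns grow to the right and rows downward; lengths in m; the calibration is good to about 2 mm. A picture is of the moment at which its call begins. There is no depth.
- finish_job(): hands the job in, once; it reports no verdict.
The state is a dict: "clock": time; "joint_pos": joint angles; "joint_velocities": joint speeds; "joint_torque": joint torques, N m; "eef_pos": TCP position; "tcp_rot": TCP orientation; "wrist_force": force on the tool from outside, world axes, zero at the start; "moment": the same for the moment, N m; "opening": opening from 0.0 (shut) to 1.0 (fully open).
Only numpy, scipy, OpenCV 4.12 (cv2) and the standard library are available. Lean on these libraries where they do the work, as an engineer would, in place of code of your own. Each camera call takes 0.05 s, during which the arm holds its last target. There are 200 camera calls.

## Working session

There is one attempt and no reset: what is moved stays moved. The work goes in short steps, Python scripts to look and compute and a shell command to move; the robot and the scene stay as the last step left them, time stands still between calls to the robot, and variables do not carry over. Pictures are saved under pics/ and viewed, about 12 in all and at most 16, crops included, and the job is handed in when it is done.

```bash
mkdir -p pics; cat > h.py <<'E'
import numpy as np, cv2
from workcell import *
def shot(n,f=None):
    c=read_camera(n)
    if f: cv2.imwrite('pics/'+f,c['frame'][:,:,::-1])
    return c
def world(c,u,v,z):
    K=np.array(c['camera_matrix'],float);R=cv2.Rodrigues(np.array(c['rvec'],float))[0];t=np.array(c['tvec'],float).ravel()
    d=R.T@np.linalg.inv(K)@np.array([u,v,1.]);o=-R.T@t
    return o+d*(z-o[2])/d[2]
def px(c,p):
    return cv2.projectPoints(np.array([p],float),np.array(c['rvec'],float),np.array(c['tvec'],float),np.array(c['camera_matrix'],float),None)[0].ravel()
E
python3 - <<'E'
from h import *
for n in('top','scene'):
    c=shot(n,n+'0.png');R=cv2.Rodrigues(np.array(c['rvec']))[0];print(n,-R.T@np.array(c['tvec']).ravel(),c['camera_matrix'][0])
print(get_obs(),hold_point_z)
E
```

```text
top [0.51886564 0.03294947 1.14920234] [476.37016783   0.         272.24874699]
scene [ 1.20503488 -0.26684297  0.93795757] [428.65944156   0.         276.49031688]
{'clock': 0.1, 'joint_pos': array([ 1.13700186e+00,  2.76537941e-01,  1.50600303e+00, -3.07320004e-05,
        1.36070348e+00, -1.20984026e-01]), 'joint_velocities': array([-0.00060399, -0.00099592, -0.00083775, -0.00125194, -0.00118687,
        0.00049961]), 'joint_torque': array([ 1.48421415e-03, -4.17696118e+01, -2.46405172e+01, -1.15347048e-04,
        5.71684606e-03,  3.62072996e-06]), 'eef_pos': array([0.17675468, 0.5466644 , 0.23052408]), 'tcp_rot': array([ 1.55765088e-01,  9.87793782e-01, -7.98445140e-04, -2.11718460e-04]), 'wrist_force': array([ 0.64444294, -0.67138059,  0.10073532]), 'moment': array([ 0.00461868,  0.01685805, -0.06728992]), 'opening': 1.0017142033125592} -0.0187
```

View pics/top0.png

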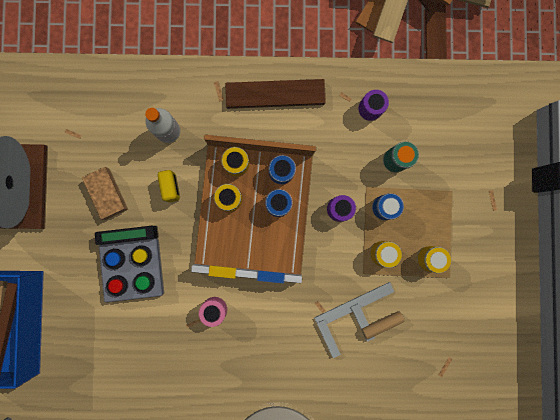

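View pics/scene0.png

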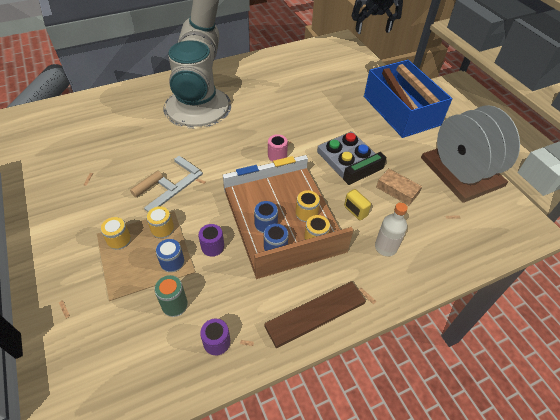

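The top view shows yellow as the left row (clip ~(222,272)) and blue as the right row (clip ~(270,277)). The old tins are at (234,160), (228,197), (282,169) and (278,203). There are three new tins: blue (388,207) and yellow (389,255) and (438,260). The keys are blue (113,259), yellow (140,256), red (117,286) and green (143,283).

```bash
cat > m.py <<'E'
from h import *
def lid(c,u,v,kind,r=16):
    f=c['frame'].astype(int);mx=f.max(2);mn=f.min(2)
    m={'k':mx<70,'w':(mn>140)&(mx-mn<45)}.get(kind)
    if m is None:
        hsv=cv2.cvtColor(c['frame'],cv2.COLOR_RGB2HSV).astype(int);h,s,V=[hsv[:,:,i] for i in range(3)]
        lo,hi=dict(B=(95,125),Y=(20,35),G=(45,90),R=(-1,10))[kind]
        m=(h>lo)&(h<hi)&(s>110)&(V>70)
    m=m.astype(np.uint8);w=np.zeros_like(m);cv2.circle(w,(u,v),r,1,-1);m&=w
    n,l,st,ce=cv2.connectedComponentsWithStats(m)
    k=1+np.argmax(st[1:,4]);return ce[k],st[k,4],st[k,:4]
E
python3 - <<'E'
from m import *
c=shot('top')
for n,u,v,k,z in [('oy1',234,160,'k',.094),('oy2',228,197,'k',.094),('ob1',282,169,'k',.094),('ob2',278,203,'k',.094),('nb',389,206,'w',.067),('ny1',389,255,'w',.067),('ny2',438,260,'w',.067),('kb',113,259,'B',.052),('ky',140,256,'Y',.052),('kr',117,286,'R',.052),('kg',143,283,'G',.052),('tagY',222,272,'Y',.07),('tagB',270,277,'B',.07)]:
    p,a,s=lid(c,u,v,k);w=world(c,*p,z);print(n,p.round(1),a,s,w.round(4))
f=c['frame'][125:295,180:325,::-1];cv2.imwrite('pics/rack.png',cv2.resize(f,None,fx=3.5,fy=3.5,interpolation=cv2.INTER_CUBIC))
E
```

```text
oy1 [234.4 159.5] 206 [227 152  16  16] [0.6776 0.1022 0.094 ]
oy2 [226.7 196.6] 205 [219 189  16  16] [0.5946 0.1182 0.094 ]
ob1 [281.9 167.8] 220 [274 160  17  17] [ 0.6602 -0.0038  0.094 ]
ob2 [278.6 202. ] 220 [271 194  16  17] [0.5839 0.0028 0.094 ]
nb [390.7 205.7] 207 [383 198  16  17] [ 0.5796 -0.2542  0.067 ]
ny1 [388.7 254.4] 205 [381 247  16  16] [ 0.4688 -0.2493  0.067 ]
ny2 [438.4 259.7] 205 [431 252  16  16] [ 0.4578 -0.3626  0.067 ]
kb [112.4 258.5] 161 [105 252  16  14] [0.4532 0.3798 0.052 ]
ky [139.4 255.5] 164 [132 249  16  14] [0.4607 0.3186 0.052 ]
kr [115.1 285.7] 148 [108 279  15  14] [0.3917 0.3721 0.052 ]
kg [142.2 282.6] 152 [136 276  14  14] [0.3992 0.3108 0.052 ]
tagY [222.  271.8] 296 [208 266  28  13] [0.4268 0.128  0.07  ]
tagB [270.6 276.5] 268 [257 271  28  12] [0.417  0.0188 0.07  ]
```

View pics/rack.png

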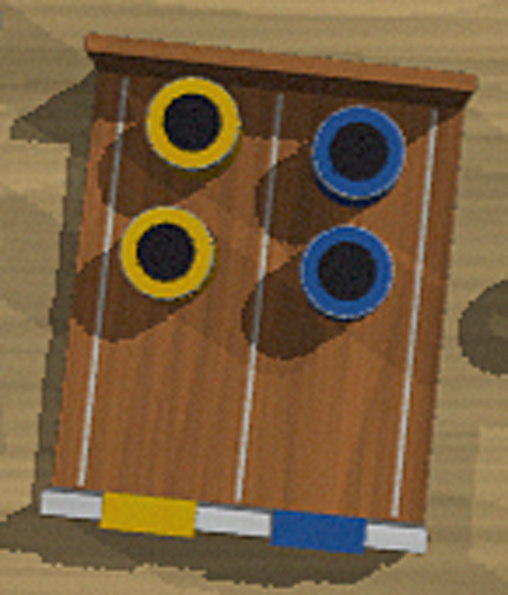

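```bash
python3 - <<'E'
from h import *
c=shot('top')
def w(a,b,z): return world(c,(a+.5)/3.5-.5+180,(b+.5)/3.5-.5+125,z)[:2]
for n,a,b in [('L',(125,78),(81,485)),('M',(280,95),(238,500)),('R',(434,112),(396,515))]:
    p,q=w(*a,.03),w(*b,.03);d=p-q;print(n,p.round(4),q.round(4),np.arctan2(d[1],d[0]),np.hypot(*d))
print('lip in',w(42,493,.07),w(427,528,.07),'lip out',w(42,515,.07),w(427,552,.07))
print('board inner top',w(90,52,.10),w(474,95,.10))
E
```

```text
L [0.7166 0.1517] [0.4428 0.1767] -0.0909643130863832 0.27490793195838653
M [0.7063 0.0469] [0.4337 0.072 ] -0.09161572591177597 0.2737015987375421
R [ 0.696  -0.0574] [ 0.4246 -0.0336] -0.08730541283677345 0.27235878761239396
lip in [0.44017689 0.1964518 ] [ 0.41983743 -0.05126675] lip out [0.42612741 0.19619451] [ 0.40448793 -0.05136422]
board inner top [0.7205144  0.16666893] [ 0.6960473  -0.07706235]
```

```bash
cat > go.py <<'E'
import sys
from h import *
from scipy.spatial.transform import Rotation as Ro
# usage: go.py x y z [yaw of tool y, deg]; prints turn rz and the tool shift after that turn
o=get_obs();R=Ro.from_quat(o['tcp_rot']).as_matrix();p=np.array(o['eef_pos'])
ya=np.degrees(np.arctan2(R[1,1],R[0,1]))
print('t',round(o['clock'],2),'p',p.round(4),'yaw',round(ya,2),'tz',R[:,2].round(3),'F',np.round(o['wrist_force'],1),'op',round(o['opening']*85.4,1))
if len(sys.argv)>3:
    d=np.array([float(v) for v in sys.argv[1:4]])-p
    if len(sys.argv)>4:
        t=np.radians((float(sys.argv[4])-ya+180)%360-180);print('rz',(-t).round(4));R=R@Ro.from_rotvec([0,0,-t]).as_matrix()
    print('shift',(R.T@d).round(4))
E
python3 -m creep '0 0 0 0 0 -0.112 0; 0 0 0 0 0 -0.112 0'; python3 go.py 0.4532 0.3798 0.08 84.9
```

```text
clock: 0.4
eef_pos: [0.1769, 0.547, 0.231]
tcp_rot: [0.042, 0.999, -0.0, -0.0]
wrist_force: [-0.0, -0.1, 0.2]
opening: 0.691
t 0.4 p [0.1769 0.547  0.231 ] yaw 85.17 tz [-0. -0. -1.] F [-0.  -0.1  0.2] op 59.0
rz 0.0048
shift [-0.2901 -0.1419  0.1511]
```

```bash
python3 -m creep '-0.0415 -0.0203 0 0 0 0 0; -0.0415 -0.0203 0 0 0 0 0; -0.0415 -0.0203 0 0 0 0 0; -0.0415 -0.0203 0 0 0 0 0; -0.0415 -0.0203 0 0 0 0 0' >/dev/null; python3 -m creep '-0.0415 -0.0203 0 0 0 0 0; -0.0411 -0.02 0 0 0 0 0; 0 0 0.05 0 0 0 0; 0 0 0.05 0 0 0 0; 0 0 0.045 0 0 0 0'; python3 go.py 0.4532 0.3798 0.053
```

```text
clock: 1.4
eef_pos: [0.4535, 0.3793, 0.0844]
tcp_rot: [0.045, 0.999, 0.0, -0.0]
wrist_force: [-0.3, 0.8, -0.4]
opening: 0.0
t 1.4 p [0.4535 0.3793 0.0844] yaw 84.83 tz [-0.  0. -1.] F [-0.3  0.8 -0.4] op 0.0
shift [0.0003 0.0004 0.0314]
```

```bash
python3 -m creep '0 0 0.028 0 0 0 0; 0 0 0.004 0 0 0 0; 0 0 0.003 0 0 0 0;0 0 0.001 0 0 0 0; 0 0 0 0 0 0 0'
```

```text
clock: 1.9
eef_pos: [0.4543, 0.3809, 0.0521]
tcp_rot: [0.044, 0.999, 0.001, 0.001]
wrist_force: [-0.7, 0.2, 1.4]
opening: -0.001
```

```bash
python3 -m creep '0 0 0.003 0 0 0 0; 0 0 0.003 0 0 0 0;0 0 0 0 0 0 0'
```

```text
clock: 2.2
eef_pos: [0.4545, 0.381, 0.046]
tcp_rot: [0.044, 0.999, 0.001, 0.002]
wrist_force: [-0.1, -0.4, 8.1]
opening: 0.001
```

```bash
python3 -m creep '0 0 0 0 0 0 0; 0 0 -0.05 0 0 0 0; 0 0 -0.05 0 0 0 0.0854; 0 0 -0.03 0 0 0 0.0854; 0 0 0 0 0 0 0.0854'; python3 go.py 0.5946 0.1182 0.15 84.9
```

```text
clock: 2.7
eef_pos: [0.4564, 0.3823, 0.18]
tcp_rot: [0.044, 0.999, 0.004, 0.005]
wrist_force: [0.1, 0.2, 0.7]
opening: 0.508
t 2.7 p [0.4564 0.3823 0.18  ] yaw 84.92 tz [ 0.01   0.007 -1.   ] F [0.1 0.2 0.7] op 43.4
rz 0.0004
shift [-0.1609 -0.2509  0.0296]
```

```bash
cat >> go.py <<'E'
dn=Ro.from_quat(o['tcp_rot']).as_matrix().T@np.array([0,0,-1.]);print('level rx ry',round(-dn[1],4),round(dn[0],4))
E
python3 -m creep '0 0 0 0.008 0.009 0 0.0854;-0.027 -0.0418 0 0 0 0 0.0854;-0.027 -0.0418 0 0 0 0 0.0854;-0.027 -0.0418 0 0 0 0 0.0854;-0.027 -0.0418 0 0 0 0 0.0854' >/dev/null;python3 -m creep '-0.027 -0.0418 0 0 0 0 0.0854;-0.027 -0.0418 0 0 0 0 0.0854; 0 0 0 0 0 0 0.0854'; python3 go.py 0.5946 0.1182 0.05 84.9
```

```text
clock: 3.5
eef_pos: [0.5947, 0.11, 0.1723]
tcp_rot: [0.047, 0.999, -0.006, -0.006]
wrist_force: [-0.2, 0.1, -1.1]
opening: 1.001
t 3.5 p [0.5947 0.11   0.1723] yaw 84.56 tz [-0.012 -0.011 -1.   ] F [-0.2  0.1 -1.1] op 85.5
rz -0.0059
shift [-0.0005  0.0096  0.1222]
level rx ry -0.0116 -0.0105
```

```bash
python3 -m creep '0 0 0 0 0 0 0.0854;0 0 0 0 0 0 0.0854'>/dev/null; python3 go.py 0.5946 0.1182 0.05 84.9
```

```text
t 3.7 p [0.5912 0.1167 0.1733] yaw 84.93 tz [-0.013 -0.007 -1.   ] F [ 0.  0. -0.] op 85.3
rz 0.0006
shift [-0.0048  0.0028  0.1232]
level rx ry -0.0078 -0.0126
```

```bash
python3 -m creep '-0.005 0.003 0 -0.008 -0.0126 0 0.0854;0 0 0.035 0 0 0 0.0854;0 0 0.02 0 0 0 0.0854; 0 0 0 0 0 0 0.0854; 0 0 0 0 0 0 0.0854'>/dev/null; python3 go.py 0.5946 0.1182 0.05 84.9
```

```text
t 4.2 p [0.5978 0.1197 0.12  ] yaw 85.0 tz [ 0.004  0.    -1.   ] F [0.2 1.  0.1] op 85.1
rz 0.0018
shift [ 0.0033 -0.0018  0.07  ]
level rx ry 0.0003 0.0038
```

```bash
python3 -m creep '0.003 -0.001 0.02 0 0.002 0 0.0854;0 0 0.025 0 0 0 0.0854;0 0 0.025 0 0 0 0.0854; 0 0 0 0 0 0 0.0854; 0 0 0 0 0 0 0.0854' 40 >/dev/null; python3 go.py 0.5946 0.1182 0.05 84.9; python3 - <<'E'
from h import *
shot('scene','s1.png')
c=read_camera('scene')['frame'][150:290,180:370,::-1];cv2.imwrite('pics/s1c.png',cv2.resize(c,None,fx=3.5,fy=3.5))
E
```

```text
t 4.7 p [0.5959 0.1182 0.0511] yaw 84.94 tz [ 0.004  0.    -1.   ] F [ 0.2 -0.2 -0.3] op 85.4
rz 0.0007
shift [ 0.0013 -0.0002  0.0011]
level rx ry 0.0005 0.0035
```

View pics/s1c.png

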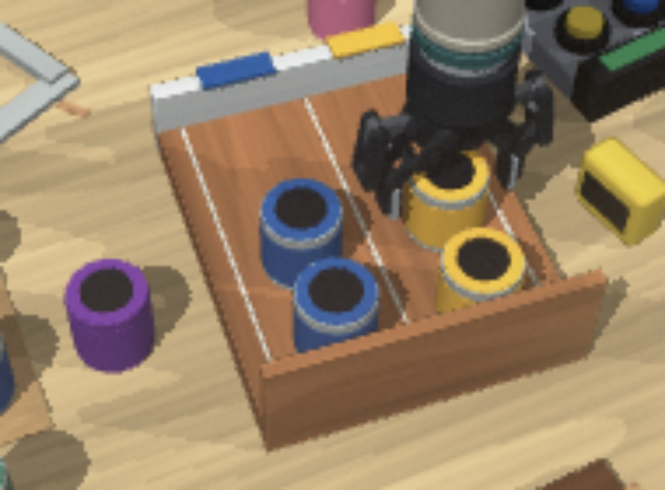

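The fingers straddle the front yellow tin at crop (450,200), clear of its neighbours. I'll grip it.

```bash
python3 -m creep '0 0 0 0 0 0 0.04;0 0 0 0 0 0 0.04;0 0 0 0 0 0 0.04;0 0 0 0 0 0 0.04;0 0 -0.015 0 0 0 0.04' 40 ; python3 -m creep '0 0 0 0 0 0 0.04;0 0 0 0 0 0 0.04'; python3 go.py 0.4699 0.124 0.066 84.9
```

```text
clock: 5.3
eef_pos: [0.593, 0.1176, 0.0632]
tcp_rot: [0.044, 0.999, -0.0, -0.002]
wrist_force: [-0.4, -0.4, -5.2]
opening: 0.689
clock: 5.5
eef_pos: [0.5946, 0.1177, 0.0643]
tcp_rot: [0.044, 0.999, -0.0, 0.001]
wrist_force: [0.3, 0.1, -4.7]
opening: 0.694
t 5.5 p [0.5946 0.1177 0.0643] yaw 84.91 tz [ 0.001 -0.    -1.   ] F [ 0.3  0.1 -4.7] op 59.3
rz 0.0002
shift [ 0.1248 -0.0048 -0.0018]
level rx ry -0.0 0.0011
```

```bash
python3 -m creep '0.03 -0.001 0 0 0 0 0.04;0.035 -0.002 0 0 0 0 0.04;0.03 -0.002 0 0 0 0 0.04;0.015 0 0 0 0 0 0.04;0.007 0 0 0 0 0 0.04' >/dev/null; python3 -m creep '0 0 0 0 0 0 0.04;0 0 0 0 0 0 0.04;0 0 0 0 0 0 0.04'; python3 go.py 0.4699 0.124 0.0515 84.9
```

```text
clock: 6.3
eef_pos: [0.4796, 0.1232, 0.0646]
tcp_rot: [0.045, 0.999, 0.0, 0.002]
wrist_force: [-1.2, -0.1, -4.4]
opening: 0.692
t 6.3 p [0.4796 0.1232 0.0646] yaw 84.9 tz [ 0.003  0.    -1.   ] F [-1.2 -0.1 -4.4] op 59.1
rz -0.0
shift [ 0.0098 -0.      0.0131]
level rx ry 0.0004 0.0032
```

```bash
python3 -m creep '0.008 0 0 0 0 0 0.04;0 0 0.009 0 0 0 0.04;0 0 0.005 0 0 0 0.04;0 0 0 0 0 0 0.04;0 0 0 0 0 0 0.04'; python3 go.py 0.4699 0.124 0.0515 84.9
```

```text
clock: 6.8
eef_pos: [0.4693, 0.1238, 0.0513]
tcp_rot: [0.044, 0.999, -0.0, 0.0]
wrist_force: [-4.7, 0.9, 8.7]
opening: 0.694
t 6.8 p [0.4693 0.1238 0.0513] yaw 84.92 tz [ 0. -0. -1.] F [-4.7  0.9  8.7] op 59.2
rz 0.0003
shift [-0.0006  0.0002 -0.0002]
level rx ry -0.0002 0.0003
```

```bash
python3 -m creep '0 0 0 0 0 0 0.0854;0 0 0 0 0 0 0.0854;0 0 0 0 0 0 0.0854;0 0 -0.04 0 0 0 0.0854;0 0 -0.045 0 0 0 0.0854' >/dev/null; python3 -m creep '-0.045 -0.0006 0 0 0 0 0.0854;-0.045 -0.0006 0 0 0 0 0.0854;-0.045 -0.0006 0 0 0 0 0.0854;-0.045 -0.0006 0 0 0 0 0.0854;-0.0294 -0.0006 0 0 0 0 0.0854' ; python3 -m creep '0 0 0 0 0 0 0.0854;0 0 0 0 0 0 0.0854;0 0 0 0 0 0 0.0854'>/dev/null; python3 go.py 0.6776 0.1022 0.051 84.9
python3 - <<'E'
from m import *
c=shot('top')
for n,u,v,k,z in [('oy2',222,250,'k',.094)]:
    p,a,s=lid(c,u,v,k);w=world(c,*p,z);print(n,p.round(1),a,s,w.round(4))
E
```

```text
clock: 7.8
eef_pos: [0.6816, 0.1017, 0.1353]
tcp_rot: [0.045, 0.999, -0.0, 0.002]
wrist_force: [0.3, -0.5, -0.2]
opening: 1.001
t 8.1 p [0.6769 0.1025 0.1354] yaw 84.92 tz [-0. -0. -1.] F [-0.2  0.7  0.2] op 85.5
rz 0.0004
shift [-0.0007 -0.0002  0.0844]
level rx ry -0.0 -0.0003
oy2 [222.3 255.4] 33 [207 255  30   3] [0.4647 0.1259 0.094 ]
```

```bash
python3 -m creep '0 0 0.04 0 0 0 0.0854;0 0 0.03 0 0 0 0.0854;0 0 0.014 0 0 0 0.0854; 0 0 0 0 0 0 0.0854; 0 0 0 0 0 0 0.04' 40; python3 -m creep '0 0 0 0 0 0 0.04;0 0 0 0 0 0 0.04;0 0 0 0 0 0 0.04;0 0 -0.015 0 0 0 0.04;0 0 0 0 0 0 0.04'; python3 -m creep '0 0 0 0 0 0 0.04;0 0 0 0 0 0 0.04'; python3 go.py 0.533 0.1183 0.065 84.9
python3 - <<'E'
from m import *
c=shot('top')
p,a,s=lid(c,220,247,'k');w=world(c,*p,.094);print(p.round(1),a,s,w.round(4))
E
```

```text
clock: 8.65
eef_pos: [0.6789, 0.1025, 0.0531]
tcp_rot: [0.044, 0.999, 0.0, 0.002]
wrist_force: [0.4, -0.1, 0.4]
opening: 0.855
clock: 9.15
eef_pos: [0.6793, 0.1025, 0.0688]
tcp_rot: [0.044, 0.999, 0.0, 0.002]
wrist_force: [0.9, 0.1, -4.5]
opening: 0.69
clock: 9.35
eef_pos: [0.6776, 0.1023, 0.0662]
tcp_rot: [0.044, 0.999, -0.0, -0.0]
wrist_force: [0.6, -0.0, -4.2]
opening: 0.693
t 9.35 p [0.6776 0.1023 0.0662] yaw 84.91 tz [-0. -0. -1.] F [ 0.6 -0.  -4.2] op 59.2
rz 0.0002
shift [0.1455 0.0031 0.0012]
level rx ry -0.0001 0.0
[221.  239.3] 25 [209 239  25   2] [0.5    0.1293 0.094 ]
```

```bash
python3 -m creep '0.035 0.001 0 0 0 0 0.04;0.04 0.001 0 0 0 0 0.04;0.035 0.001 0 0 0 0 0.04;0.02 0 0 0 0 0 0.04;0.0145 0 0 0 0 0 0.04' >/dev/null; python3 -m creep '0 0 0 0 0 0 0.04;0 0 0 0 0 0 0.04;0 0 0 0 0 0 0.04;0 0 0 0 0 0 0.04'; python3 go.py 0.533 0.1183 0.0515 84.9
```

```text
clock: 10.3
eef_pos: [0.5358, 0.118, 0.0666]
tcp_rot: [0.045, 0.999, 0.0, 0.001]
wrist_force: [0.6, 0.4, -4.2]
opening: 0.689
t 10.3 p [0.5358 0.118  0.0666] yaw 84.9 tz [ 0.002 -0.    -1.   ] F [ 0.6  0.4 -4.2] op 58.9
rz -0.0
shift [0.0029 0.     0.0151]
level rx ry 0.0001 0.0023
```

```bash
python3 -m creep '0.001 0 0.009 0 0 0 0.04;0 0 0.006 0 0 0 0.04;0 0 0 0 0 0 0.04;0 0 0 0 0 0 0.04;0 0 0 0 0 0 0.0854';python3 go.py;  python3 -m creep '0 0 0 0 0 0 0.0854;0 0 0 0 0 0 0.0854;0 0 -0.04 0 0 0 0.0854;0 0 -0.045 0 0 0 0.0854;0 0 0 0 0 0 0.0854' >/dev/null; python3 -m creep '-0.022 -0.04 0 0 0 0 0.0854;-0.022 -0.04 0 0 0 0 0.0854;-0.017 -0.03 0 0 0 0 0.0854;0 0 0 0 0 0 0.0854;0 0 0 0 0 0 0.0854'>/dev/null;python3 -m creep '0 0 0 0 0 0 0.0854'; python3 go.py 0.5839 0.0028 0.051 84.9
```

```text
clock: 10.8
eef_pos: [0.5345, 0.1182, 0.0525]
tcp_rot: [0.044, 0.999, 0.0, 0.002]
wrist_force: [-0.6, 0.1, 0.1]
opening: 0.842
t 10.8 p [0.5345 0.1182 0.0525] yaw 84.91 tz [ 0.004  0.    -1.   ] F [-0.6  0.1  0.1] op 71.9
level rx ry 0.0004 0.0037
clock: 11.9
eef_pos: [0.5836, 0.0041, 0.136]
tcp_rot: [0.044, 0.999, 0.0, -0.0]
wrist_force: [-0.4, -0.8, -0.3]
opening: 0.997
t 11.9 p [0.5836 0.0041 0.136 ] yaw 84.93 tz [-0.     0.001 -1.   ] F [-0.4 -0.8 -0.3] op 85.2
rz 0.0006
shift [-0.0004 -0.0013  0.085 ]
level rx ry 0.0007 -0.0003
```

```bash
python3 -m creep '0 -0.001 0.04 0 0 0 0.0854;0 0 0.03 0 0 0 0.0854;0 0 0.014 0 0 0 0.0854; 0 0 0 0 0 0 0.0854; 0 0 0 0 0 0 0.04' 40; python3 -m creep '0 0 0 0 0 0 0.04;0 0 0 0 0 0 0.04;0 0 0 0 0 0 0.04;0 0 -0.015 0 0 0 0.04;0 0 0 0 0 0 0.04'; python3 -m creep '0 0 0 0 0 0 0.04;0 0 0 0 0 0 0.04' >/dev/null; python3 go.py 0.460 0.0145 0.065 84.9
```

```text
clock: 12.4
eef_pos: [0.5845, 0.0033, 0.053]
tcp_rot: [0.044, 0.999, 0.0, 0.001]
wrist_force: [0.7, 0.0, -0.4]
opening: 0.859
clock: 12.9
eef_pos: [0.5857, 0.002, 0.0692]
tcp_rot: [0.044, 0.999, -0.0, 0.002]
wrist_force: [1.5, -0.5, -2.9]
opening: 0.688
t 13.1 p [0.5839 0.0022 0.0671] yaw 84.91 tz [ 0. -0. -1.] F [-0.6  0.5 -3.1] op 59.1
rz 0.0002
shift [0.1246 0.0013 0.002 ]
level rx ry -0.0 0.0003
```

```bash
python3 -m creep '0.03 0.0005 0 0 0 0 0.04;0.04 0.001 0 0 0 0 0.04;0.03 0 0 0 0 0 0.04;0.015 0 0 0 0 0 0.04;0.008 0 0 0 0 0 0.04' >/dev/null; python3 -m creep '0 0 0 0 0 0 0.04;0 0 0 0 0 0 0.04;0 0 0 0 0 0 0.04;0 0 0 0 0 0 0.04'; python3 go.py 0.460 0.0145 0.0515 84.9
```

```text
clock: 14.0
eef_pos: [0.4633, 0.0145, 0.0676]
tcp_rot: [0.044, 0.999, -0.0, 0.001]
wrist_force: [0.1, 0.1, -3.1]
opening: 0.689
t 14.0 p [0.4633 0.0145 0.0676] yaw 84.91 tz [ 0.002 -0.    -1.   ] F [ 0.1  0.1 -3.1] op 58.9
rz 0.0002
shift [ 0.0033 -0.0003  0.016 ]
level rx ry 0.0001 0.0024
```

```bash
python3 -m creep '0.002 0 0.009 0 0 0 0.04;0 0 0.006 0 0 0 0.04;0 0 0 0 0 0 0.04;0 0 0 0 0 0 0.04;0 0 0 0 0 0 0.0854';python3 go.py;  python3 -m creep '0 0 0 0 0 0 0.0854;0 0 0 0 0 0 0.0854;0 0 -0.04 0 0 0 0.0854;0 0 -0.045 0 0 0 0.0854;-0.04 0 0 0 0 0 0.0854' >/dev/null; python3 -m creep '-0.045 0 0 0 0 0 0.0854;-0.045 0 0 0 0 0 0.0854;-0.045 0 0 0 0 0 0.0854;-0.025 0 0 0 0 0 0.0854;0 0 0 0 0 0 0.0854'>/dev/null;python3 -m creep '0 0 0 0 0 0 0.0854;0 0 0 0 0 0 0.0854'; python3 go.py 0.6602 -0.0038 0.051 84.9
python3 - <<'E'
from h import *
c=shot('scene')['frame'][150:290,180:370,::-1];cv2.imwrite('pics/s2c.png',cv2.resize(c,None,fx=3.5,fy=3.5))
E
```

```text
clock: 14.5
eef_pos: [0.4605, 0.0148, 0.0529]
tcp_rot: [0.044, 0.999, -0.0, 0.001]
wrist_force: [0.8, -0.2, 0.6]
opening: 0.84
t 14.5 p [0.4605 0.0148 0.0529] yaw 84.91 tz [ 0.003 -0.    -1.   ] F [ 0.8 -0.2  0.6] op 71.7
level rx ry 0.0 0.0026
clock: 15.7
eef_pos: [0.6578, -0.0027, 0.1373]
tcp_rot: [0.044, 0.999, 0.0, -0.0]
wrist_force: [-0.1, -0.3, 0.0]
opening: 0.999
t 15.7 p [ 0.6578 -0.0027  0.1373] yaw 84.92 tz [-0.001  0.    -1.   ] F [-0.1 -0.3  0. ] op 85.3
rz 0.0003
shift [-0.0025 -0.0009  0.0863]
level rx ry 0.0002 -0.0007
```

View pics/s2c.png

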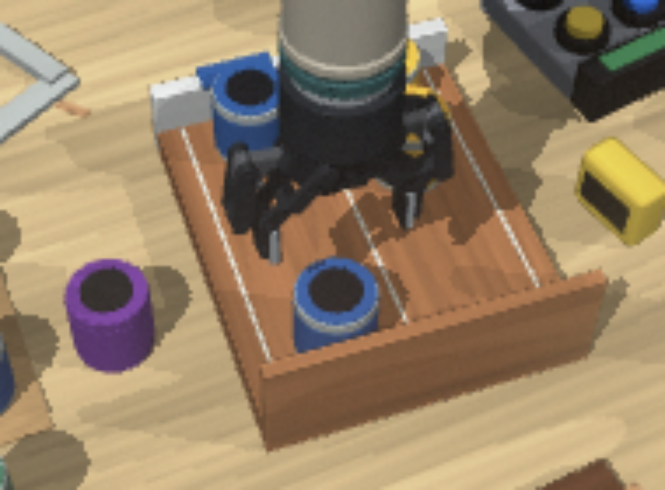

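Blue tin 2 stands at the lip (crop (245,110)), and blue tin 1 is untouched at (335,300).

```bash
python3 -m creep '-0.002 -0.001 0.04 0 0 0 0.0854;0 0 0.03 0 0 0 0.0854;0 0 0.016 0 0 0 0.0854; 0 0 0 0 0 0 0.0854; 0 0 0 0 0 0 0.04' 40; python3 -m creep '0 0 0 0 0 0 0.04;0 0 0 0 0 0 0.04;0 0 0 0 0 0 0.04;0 0 -0.015 0 0 0 0.04;0 0 0 0 0 0 0.04'; python3 -m creep '0 0 0 0 0 0 0.04;0 0 0 0 0 0 0.04' >/dev/null; python3 go.py 0.524 0.0088 0.065 84.9
```

```text
clock: 16.25
eef_pos: [0.6611, -0.004, 0.0526]
tcp_rot: [0.044, 0.999, -0.0, 0.001]
wrist_force: [0.3, -0.1, 0.3]
opening: 0.858
clock: 16.75
eef_pos: [0.6623, -0.0043, 0.0683]
tcp_rot: [0.044, 0.999, -0.0, 0.002]
wrist_force: [0.4, 0.0, -3.6]
opening: 0.694
t 16.95 p [ 0.6606 -0.004   0.0659] yaw 84.92 tz [-0.  0. -1.] F [-0.9  0.1 -4. ] op 58.9
rz 0.0003
shift [0.1372 0.0006 0.0009]
level rx ry 0.0001 -0.0002
```

```bash
python3 -m creep '0.035 0.0005 0 0 0 0 0.04;0.04 0 0 0 0 0 0.04;0.035 0 0 0 0 0 0.04;0.018 0 0 0 0 0 0.04;0.0095 0 0 0 0 0 0.04' >/dev/null; python3 -m creep '0 0 0 0 0 0 0.04;0 0 0 0 0 0 0.04;0 0 0 0 0 0 0.04;0 0 0 0 0 0 0.04'; python3 go.py 0.524 0.0088 0.0515 84.9
```

```text
clock: 17.85
eef_pos: [0.5257, 0.0084, 0.0666]
tcp_rot: [0.044, 0.999, -0.0, 0.001]
wrist_force: [-0.1, -0.7, -3.9]
opening: 0.692
t 17.85 p [0.5257 0.0084 0.0666] yaw 84.91 tz [ 0.003 -0.    -1.   ] F [-0.1 -0.7 -3.9] op 59.1
rz 0.0001
shift [0.0018 0.0002 0.0151]
level rx ry 0.0001 0.0026
```

```bash
python3 -m creep '0.001 0 0.009 0 0 0 0.04;0 0 0.006 0 0 0 0.04;0 0 0 0 0 0 0.04;0 0 0 0 0 0 0.04;0 0 0 0 0 0 0.0854';python3 go.py;  python3 -m creep '0 0 0 0 0 0 0.0854;0 0 0 0 0 0 0.0854;0 0 -0.04 0 0 0 0.0854;0 0 -0.045 0 0 0 0.0854;0 0 -0.045 0 0 0 0.0854' >/dev/null; python3 -m creep '-0.013 -0.0428 0 0 0 0 0.0854;-0.013 -0.0428 0 0 0 0 0.0854;-0.013 -0.0428 0 0 0 0 0.0854;-0.013 -0.0428 0 0 0 0 0.0854;-0.013 -0.0428 0 0 0 0 0.0854'>/dev/null;python3 -m creep '-0.013 -0.0428 0 0 0 0 0.0854;0 0 0 0 0 0 0.0854;0 0 0 0 0 0 0.0854;0 0 0 0 0 0 0.0854'; python3 go.py 0.5796 -0.2542 0.024 84.9
python3 - <<'E'
from m import *
c=shot('top','t2.png')
E
```

```text
clock: 18.35
eef_pos: [0.5242, 0.0086, 0.0523]
tcp_rot: [0.044, 0.999, -0.0, 0.002]
wrist_force: [0.1, -0.7, 0.3]
opening: 0.843
t 18.35 p [0.5242 0.0086 0.0523] yaw 84.91 tz [ 0.004 -0.    -1.   ] F [ 0.1 -0.7  0.3] op 72.0
level rx ry 0.0 0.0036
clock: 19.75
eef_pos: [0.5777, -0.253, 0.1812]
tcp_rot: [0.044, 0.999, 0.001, 0.0]
wrist_force: [-0.2, 0.7, -0.4]
opening: 1.0
t 19.75 p [ 0.5777 -0.253   0.1812] yaw 84.93 tz [ 0.     0.001 -1.   ] F [-0.2  0.7 -0.4] op 85.4
rz 0.0005
shift [-0.002  -0.0012  0.1572]
level rx ry 0.0013 0.0003
```

View pics/t2.png

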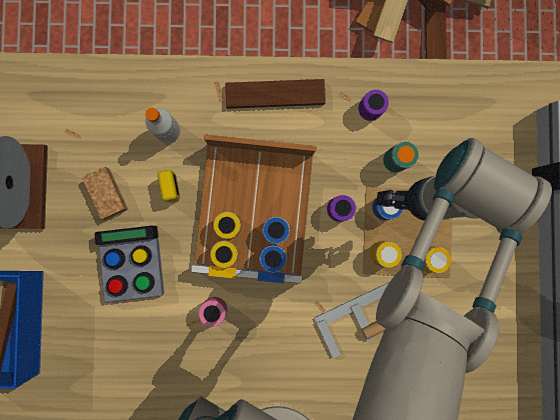

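All four old tins now stand at the front: (227,225), (224,255), (276,230) and (273,259). The gripper hovers over the new blue tin at (388,207).

```bash
cat > chk.py <<'E'
from m import *
import sys
X=np.array([.996,-.089]);Y=np.array([.089,.996]);T={'y':np.array([.435,.127]),'b':np.array([.425,.0175])}
c=shot('top')
for a in sys.argv[1:]:
    n,u,v,k,z=a.split(',');p,ar,s=lid(c,int(u),int(v),k);w=world(c,*p,float(z))[:2]
    print(n,p.round(1),ar,w.round(4),*( [('tag',round(float((w-T[n[1]])@X),4),round(float((w-T[n[1]])@Y),4))] if float(z)>.09 else []))
E
python3 chk.py oy1,227,225,k,.094 oy2,224,255,k,.094 ob1,276,230,k,.094 ob2,273,259,k,.094 ny1,389,255,w,.067 ny2,438,260,w,.067
python3 -m creep '-0.002 -0.001 0.045 0 0 0 0.0854;0 0 0.04 0 0 0 0.0854;0 0 0.04 0 0 0 0.0854;0 0 0.03 0 0 0 0.0854;0 0 0 0 0 0 0.0854' 40; python3 -m creep '0 0 0 0 0 0 0.0854;0 0 0 0 0 0 0.0854' >/dev/null; python3 go.py 0.5796 -0.2542 0.024
```

```text
oy1 [226.3 224.6] 208 [0.5324 0.1181] ('tag', 0.0979, -0.0002)
oy2 [223.3 254. ] 211 [0.4676 0.1237] ('tag', 0.0328, -0.0004)
ob1 [275.7 229.9] 215 [0.5218 0.0086] ('tag', 0.0972, -0.0002)
ob2 [272.8 258.8] 225 [0.458  0.0145] ('tag', 0.0332, -0.0001)
ny1 [388.7 254.4] 205 [ 0.4688 -0.2493]
ny2 [438.4 259.9] 203 [ 0.4575 -0.3626]
clock: 20.35
eef_pos: [0.577, -0.252, 0.0227]
tcp_rot: [0.044, 0.999, 0.002, -0.004]
wrist_force: [0.6, 1.2, 0.2]
opening: 1.004
t 20.55 p [ 0.5819 -0.2555  0.0291] yaw 84.95 tz [ 0.005 -0.002 -1.   ] F [ 0.1 -0.4  1.3] op 85.4
shift [0.0025 0.0011 0.0051]
level rx ry -0.0016 0.0054
```

```bash
python3 -m creep '0.0015 0.001 0.004 0 0.003 0 0.0854;0 0 0 0 0 0 0.0854;0 0 0 0 0 0 0.04;0 0 0 0 0 0 0.04;0 0 0 0 0 0 0.04' 40 >/dev/null;python3 go.py; python3 -m creep '0 0 0 0 0 0 0.04;0 0 -0.03 0 0 0 0.04;0 0 -0.045 0 0 0 0.04;0 0 -0.045 0 0 0 0.04;0 0 0 0 0 0 0.04'; python3 -m creep '0 0 0 0 0 0 0.04;0 0 0 0 0 0 0.04' >/dev/null; python3 go.py 0.5854 0.0032 0.145 84.9
```

```text
t 21.05 p [ 0.5792 -0.2539  0.0235] yaw 84.9 tz [-0.  0. -1.] F [0.1 1.  4.1] op 58.9
level rx ry 0.0002 -0.0004
clock: 21.55
eef_pos: [0.5827, -0.2564, 0.1489]
tcp_rot: [0.044, 0.999, -0.003, 0.005]
wrist_force: [1.5, -1.1, -3.7]
opening: 0.688
t 21.75 p [ 0.5772 -0.2531  0.1401] yaw 84.91 tz [-0.006  0.003 -1.   ] F [-0.3  0.9 -5.6] op 59.0
rz 0.0002
shift [ 0.0146  0.2561 -0.0043]
level rx ry 0.0023 -0.0065
```

```bash
python3 -m creep '0.002 0.025 0 0 0 0 0.04;0.002 0.04 0 0 0 0 0.04;0.002 0.045 0 0 0 0 0.04;0.002 0.045 0 0 0 0 0.04;0.002 0.04 0 0 0 0 0.04' >/dev/null; python3 -m creep '0.002 0.03 0 0 0 0 0.04;0.002 0.02 0 0 0 0 0.04;0.001 0.011 0 0 0 0 0.04;0 0 0 0 0 0 0.04;0 0 0 0 0 0 0.04'>/dev/null; python3 -m creep '0 0 0 0 0 0 0.04;0 0 0 0 0 0 0.04'; python3 go.py 0.5854 0.0032 0.065 84.9
```

```text
clock: 22.95
eef_pos: [0.5869, 0.001, 0.1426]
tcp_rot: [0.045, 0.999, -0.0, -0.001]
wrist_force: [-0.3, 0.4, -4.6]
opening: 0.694
t 22.95 p [0.5869 0.001  0.1426] yaw 84.83 tz [-0.002 -0.    -1.   ] F [-0.3  0.4 -4.6] op 59.3
rz -0.0013
shift [0.0015 0.0021 0.0776]
level rx ry -0.0003 -0.0016
```

```bash
python3 -m creep '0.001 0.002 0.025 0 0 0 0.04;0 0 0.03 0 0 0 0.04;0 0 0.018 0 0 0 0.04;0 0 0 0 0 0 0.04;0 0 0 0 0 0 0.04'>/dev/null; python3 -m creep '0 0 0 0 0 0 0.04;0 0 0 0 0 0 0.04'; python3 go.py 0.5854 0.0032 0.0505 84.9
```

```text
clock: 23.65
eef_pos: [0.5871, 0.004, 0.0713]
tcp_rot: [0.044, 0.999, -0.0, 0.001]
wrist_force: [0.4, 0.2, -3.7]
opening: 0.692
t 23.65 p [0.5871 0.004  0.0713] yaw 84.9 tz [ 0.002 -0.    -1.   ] F [ 0.4  0.2 -3.7] op 59.1
rz -0.0
shift [ 0.0016 -0.001   0.0208]
level rx ry 0.0 0.0017
```

```bash
python3 -m creep '0.001 -0.0005 0.012 0 0 0 0.04;0 0 0.008 0 0 0 0.04;0 0 0 0 0 0 0.04;0 0 0 0 0 0 0.04;0 0 0 0 0 0 0.0854';python3 go.py;  python3 -m creep '0 0 0 0 0 0 0.0854;0 0 0 0 0 0 0.0854;0 0 -0.04 0 0 0 0.0854;0 0 -0.045 0 0 0 0.0854;0 0 -0.035 0 0 0 0.0854' >/dev/null; python3 -m creep '0.0156 -0.0437 0 0 0 0 0.0854;0.0156 -0.0437 0 0 0 0 0.0854;0.0156 -0.0437 0 0 0 0 0.0854;0.0156 -0.0437 0 0 0 0 0.0854;0.0156 -0.0437 0 0 0 0 0.0854'>/dev/null;python3 -m creep '0.0156 -0.0437 0 0 0 0 0.0854;0 0 0 0 0 0 0.0854;0 0 0 0 0 0 0.0854;0 0 0 0 0 0 0.0854'; python3 go.py 0.4688 -0.2493 0.024 84.9
python3 chk.py oy1,227,225,k,.094 oy2,224,255,k,.094 ob1,276,230,k,.094 ob2,273,259,k,.094 nb,279,201,w,.094
```

```text
clock: 24.15
eef_pos: [0.5851, 0.0039, 0.0498]
tcp_rot: [0.044, 0.999, 0.0, -0.0]
wrist_force: [0.7, -0.4, 0.5]
opening: 0.844
t 24.15 p [0.5851 0.0039 0.0498] yaw 84.91 tz [-0.001  0.    -1.   ] F [ 0.7 -0.4  0.5] op 72.1
level rx ry 0.0001 -0.0006
clock: 25.55
eef_pos: [0.4688, -0.2481, 0.1698]
tcp_rot: [0.044, 0.999, 0.0, -0.001]
wrist_force: [1.3, 0.5, 0.5]
opening: 1.0
t 25.55 p [ 0.4688 -0.2481  0.1698] yaw 84.93 tz [-0.001  0.001 -1.   ] F [1.3 0.5 0.5] op 85.4
rz 0.0006
shift [-0.0003 -0.0013  0.1458]
level rx ry 0.0009 -0.0013
oy1 [226.3 224.7] 209 [0.5324 0.1181] ('tag', 0.0978, -0.0002)
oy2 [223.3 254.1] 212 [0.4676 0.1237] ('tag', 0.0328, -0.0004)
ob1 [275.8 230. ] 216 [0.5217 0.0086] ('tag', 0.0971, -0.0003)
ob2 [272.6 258.7] 217 [0.4584 0.0149] ('tag', 0.0335, 0.0004)
nb [278.4 201.4] 216 [0.5852 0.0033] ('tag', 0.1608, 0.0001)
```

```bash
python3 -m creep '0 -0.001 0.045 0 0 0 0.0854;0 0 0.04 0 0 0 0.0854;0 0 0.035 0 0 0 0.0854;0 0 0.023 0 0 0 0.0854;0 0 0 0 0 0 0.0854' 40; python3 -m creep '0 0 0 0 0 0 0.0854;0 0 0 0 0 0 0.0854;0 0 0 0 0 0 0.0854' >/dev/null; python3 go.py 0.4688 -0.2493 0.024
```

```text
clock: 26.1
eef_pos: [0.4666, -0.2468, 0.0239]
tcp_rot: [0.043, 0.999, 0.002, -0.004]
wrist_force: [0.3, 0.2, -0.7]
opening: 1.0
t 26.4 p [ 0.4695 -0.2504  0.0285] yaw 84.95 tz [ 0.001 -0.002 -1.   ] F [-0.5  0.9  0.5] op 85.5
shift [0.0008 0.001  0.0045]
level rx ry -0.0017 0.0016
```

```bash
python3 -m creep '0 0.001 0.004 0 0.001 0 0.0854;0 0 0 0 0 0 0.0854;0 0 0 0 0 0 0.04;0 0 0 0 0 0 0.04;0 0 0 0 0 0 0.04' 40 >/dev/null;python3 go.py; python3 -m creep '0 0 0 0 0 0 0.04;0 0 -0.03 0 0 0 0.04;0 0 -0.045 0 0 0 0.04;0 0 -0.045 0 0 0 0.04;0 0 -0.03 0 0 0 0.04'; python3 -m creep '0 0 0 0 0 0 0.04;0 0 0 0 0 0 0.04;0 0 0 0 0 0 0.04' >/dev/null; python3 go.py 0.5954 0.1127 0.165 84.9
```

```text
t 26.9 p [ 0.4684 -0.2489  0.0233] yaw 84.9 tz [-0.002  0.    -1.   ] F [-0.   0.2  3.4] op 59.2
level rx ry 0.0001 -0.002
clock: 27.4
eef_pos: [0.4692, -0.2495, 0.1754]
tcp_rot: [0.044, 0.999, -0.001, -0.0]
wrist_force: [1.2, -1.0, -2.0]
opening: 0.694
t 27.7 p [ 0.4672 -0.248   0.1706] yaw 84.91 tz [-0.006  0.003 -1.   ] F [ 0.2 -0.1 -2.1] op 59.1
rz 0.0002
shift [-0.0956  0.3706  0.0059]
level rx ry 0.0025 -0.0065
```

```bash
python3 -m creep '-0.0065 0.025 0 0 0 0 0.04;-0.0103 0.04 0 0 0 0 0.04;-0.0116 0.045 0 0 0 0 0.04;-0.0116 0.045 0 0 0 0 0.04;-0.0116 0.045 0 0 0 0 0.04' >/dev/null; python3 -m creep '-0.0116 0.045 0 0 0 0 0.04;-0.0116 0.045 0 0 0 0 0.04;-0.0103 0.04 0 0 0 0 0.04;-0.0065 0.025 0 0 0 0 0.04;-0.004 0.0156 0 0 0 0 0.04'>/dev/null; python3 -m creep '0 0 0 0 0 0 0.04;0 0 0 0 0 0 0.04;0 0 0 0 0 0 0.04;0 0 0 0 0 0 0.04'; python3 go.py 0.5954 0.1127 0.065 84.9
```

```text
clock: 29.1
eef_pos: [0.5964, 0.1103, 0.1727]
tcp_rot: [0.045, 0.999, -0.0, -0.001]
wrist_force: [-0.1, -0.3, -2.5]
opening: 0.695
t 29.1 p [0.5964 0.1103 0.1727] yaw 84.82 tz [-0.003 -0.    -1.   ] F [-0.1 -0.3 -2.5] op 59.3
rz -0.0015
shift [0.0009 0.0024 0.1077]
level rx ry -0.0004 -0.0028
```

```bash
python3 -m creep '0.0005 0.002 0.03 0 -0.001 0 0.04;0 0 0.035 0 0 0 0.04;0 0 0.03 0 0 0 0.04;0 0 0.012 0 0 0 0.04;0 0 0 0 0 0 0.04'>/dev/null; python3 -m creep '0 0 0 0 0 0 0.04;0 0 0 0 0 0 0.04;0 0 0 0 0 0 0.04'; python3 go.py 0.5954 0.1127 0.0505 84.9
```

```text
clock: 29.9
eef_pos: [0.5975, 0.1138, 0.0674]
tcp_rot: [0.044, 0.999, 0.0, 0.001]
wrist_force: [-0.1, 0.4, -2.4]
opening: 0.695
t 29.9 p [0.5975 0.1138 0.0674] yaw 84.91 tz [ 0.002  0.    -1.   ] F [-0.1  0.4 -2.4] op 59.4
rz 0.0002
shift [ 0.002  -0.0013  0.0169]
level rx ry 0.0006 0.0019
```

```bash
python3 -m creep '0.001 -0.001 0.01 0 0 0 0.04;0 0 0.0065 0 0 0 0.04;0 0 0 0 0 0 0.04;0 0 0 0 0 0 0.04;0 0 0 0 0 0 0.0854';python3 go.py;  python3 -m creep '0 0 0 0 0 0 0.0854;0 0 0 0 0 0 0.0854;0 0 -0.04 0 0 0 0.0854;0 0 -0.045 0 0 0 0.0854;0 0 -0.04 0 0 0 0.0854' >/dev/null; python3 -m creep '0.0087 -0.0442 0 0 0 0 0.0854;0.0087 -0.0442 0 0 0 0 0.0854;0.0087 -0.0442 0 0 0 0 0.0854;0.0087 -0.0442 0 0 0 0 0.0854;0.0087 -0.0442 0 0 0 0 0.0854'>/dev/null;python3 -m creep '0.0087 -0.0442 0 0 0 0 0.0854;0.0087 -0.0442 0 0 0 0 0.0854;0.0087 -0.0442 0 0 0 0 0.0854;0.0087 -0.0442 0 0 0 0 0.0854;0.0087 -0.0442 0 0 0 0 0.0854'>/dev/null;python3 -m creep '0.0087 -0.0442 0 0 0 0 0.0854;0 0 0 0 0 0 0.0854;0 0 0 0 0 0 0.0854;0 0 0 0 0 0 0.0854;0 0 0 0 0 0 0.0854'; python3 go.py 0.4576 -0.3626 0.024 84.9
python3 chk.py oy1,227,225,k,.094 oy2,224,255,k,.094 ob1,276,230,k,.094 ob2,273,259,k,.094 nb,279,201,w,.094 ny1,230,196,w,.094
```

```text
clock: 30.4
eef_pos: [0.5953, 0.1129, 0.0493]
tcp_rot: [0.044, 0.999, 0.0, -0.0]
wrist_force: [0.1, 0.1, 0.0]
opening: 0.84
t 30.4 p [0.5953 0.1129 0.0493] yaw 84.92 tz [-0.001  0.    -1.   ] F [0.1 0.1 0. ] op 71.7
level rx ry 0.0002 -0.0008
clock: 32.4
eef_pos: [0.4573, -0.3615, 0.1743]
tcp_rot: [0.044, 0.999, 0.0, -0.001]
wrist_force: [-0.2, -0.1, -0.1]
opening: 1.004
t 32.4 p [ 0.4573 -0.3615  0.1743] yaw 85.01 tz [-0.001  0.001 -1.   ] F [-0.2 -0.1 -0.1] op 85.7
rz 0.0019
shift [-0.0006 -0.0012  0.1503]
level rx ry 0.0007 -0.0015
oy1 [226.3 224.7] 209 [0.5323 0.118 ] ('tag', 0.0977, -0.0003)
oy2 [223.3 254.1] 212 [0.4676 0.1237] ('tag', 0.0328, -0.0004)
ob1 [275.7 229.9] 217 [0.5219 0.0086] ('tag', 0.0973, -0.0002)
ob2 [272.6 258.7] 217 [0.4584 0.015 ] ('tag', 0.0335, 0.0005)
nb [278.4 201.4] 215 [0.5852 0.0032] ('tag', 0.1608, 0.0)
ny1 [229.4 196.1] 215 [0.5957 0.1121] ('tag', 0.1614, -0.0005)
```

```bash
python3 -m creep '0 -0.001 0.045 0 0 0 0.0854;0 0 0.04 0 0 0 0.0854;0 0 0.04 0 0 0 0.0854;0 0 0.022 0 0 0 0.0854;0 0 0 0 0 0 0.0854' 40; python3 -m creep '0 0 0 0 0 0 0.0854;0 0 0 0 0 0 0.0854;0 0 0 0 0 0 0.0854' >/dev/null; python3 go.py 0.4576 -0.3626 0.024
```

```text
clock: 32.95
eef_pos: [0.455, -0.3608, 0.0242]
tcp_rot: [0.044, 0.999, 0.003, -0.003]
wrist_force: [-0.1, 0.6, 0.7]
opening: 0.999
t 33.25 p [ 0.4577 -0.3647  0.0292] yaw 84.94 tz [ 0.001 -0.002 -1.   ] F [ 0.7 -0.4 -0.5] op 85.3
shift [0.0003 0.0021 0.0052]
level rx ry -0.0023 0.0014
```

```bash
python3 -m creep '0 0.0015 0.0045 0 0 0 0.0854;0 0 0 0 0 0 0.0854;0 0 0 0 0 0 0.04;0 0 0 0 0 0 0.04;0 0 0 0 0 0 0.04' 40 >/dev/null;python3 go.py; python3 -m creep '0 0 0 0 0 0 0.04;0 0 -0.03 0 0 0 0.04;0 0 -0.045 0 0 0 0.04;0 0 -0.045 0 0 0 0.04;0 0 -0.03 0 0 0 0.04'; python3 -m creep '0 0 0 0 0 0 0.04;0 0 0 0 0 0 0.04;0 0 0 0 0 0 0.04' >/dev/null; python3 go.py 0.6601 0.1069 0.165 84.9
```

```text
t 33.75 p [ 0.4568 -0.3623  0.0232] yaw 84.89 tz [-0.001  0.    -1.   ] F [0.5 1.5 3.3] op 59.2
level rx ry 0.0004 -0.0011
clock: 34.25
eef_pos: [0.4572, -0.363, 0.1749]
tcp_rot: [0.044, 0.999, -0.001, -0.0]
wrist_force: [0.7, -0.9, -3.5]
opening: 0.693
t 34.55 p [ 0.4554 -0.3611  0.1699] yaw 84.91 tz [-0.006  0.004 -1.   ] F [ 0.6 -0.1 -4.5] op 59.2
rz 0.0002
shift [-0.1623  0.4843  0.0058]
level rx ry 0.0037 -0.0059
```

```bash
python3 -m creep '-0.0084 0.025 0 0 0 0 0.04;-0.0144 0.043 0 0 0 0 0.04;-0.0144 0.043 0 0 0 0 0.04;-0.0144 0.043 0 0 0 0 0.04' >/dev/null; python3 -m creep '-0.0144 0.043 0 0 0 0 0.04;-0.0144 0.043 0 0 0 0 0.04;-0.0144 0.043 0 0 0 0 0.04;-0.0144 0.043 0 0 0 0 0.04' >/dev/null; python3 -m creep '-0.0144 0.043 0 0 0 0 0.04;-0.0144 0.043 0 0 0 0 0.04;-0.0144 0.043 0 0 0 0 0.04;-0.0099 0.0293 0 0 0 0 0.04;0 0 0 0 0 0 0.04'>/dev/null; python3 -m creep '0 0 0 0 0 0 0.04;0 0 0 0 0 0 0.04;0 0 0 0 0 0 0.04;0 0 0 0 0 0 0.04'; python3 go.py 0.6601 0.1069 0.065 84.9
```

```text
clock: 36.25
eef_pos: [0.6612, 0.1043, 0.1725]
tcp_rot: [0.045, 0.999, -0.0, -0.001]
wrist_force: [0.3, 0.0, -4.4]
opening: 0.696
t 36.25 p [0.6612 0.1043 0.1725] yaw 84.83 tz [-0.002  0.    -1.   ] F [ 0.3  0.  -4.4] op 59.5
rz -0.0013
shift [0.0011 0.0025 0.1075]
level rx ry -0.0002 -0.0019
```

```bash
python3 -m creep '0.0005 0.0015 0.03 0 -0.001 0 0.04;0 0 0.035 0 0 0 0.04;0 0 0.03 0 0 0 0.04;0 0 0.012 0 0 0 0.04;0 0 0 0 0 0 0.04'>/dev/null; python3 -m creep '0 0 0 0 0 0 0.04;0 0 0 0 0 0 0.04;0 0 0 0 0 0 0.04'; python3 go.py 0.6601 0.1069 0.0505 84.9
```

```text
clock: 37.05
eef_pos: [0.6624, 0.1071, 0.0676]
tcp_rot: [0.044, 0.999, 0.0, 0.002]
wrist_force: [-0.1, -0.8, -4.2]
opening: 0.687
t 37.05 p [0.6624 0.1071 0.0676] yaw 84.91 tz [ 0.003  0.    -1.   ] F [-0.1 -0.8 -4.2] op 58.7
rz 0.0002
shift [ 0.0023 -0.0004  0.0171]
level rx ry 0.0006 0.0031
```

```bash
python3 -m creep '0.001 0 0.01 0 0 0 0.04;0 0 0.0065 0 0 0 0.04;0 0 0 0 0 0 0.04;0 0 0 0 0 0 0.04;0 0 0 0 0 0 0.0854';python3 go.py;  python3 -m creep '0 0 0 0 0 0 0.0854;0 0 0 0 0 0 0.0854;0 0 -0.04 0 0 0 0.0854;0 0 -0.045 0 0 0 0.0854;0 0 -0.04 0 0 0 0.0854' >/dev/null; python3 -m creep '0.031 0.0276 0 0 0 0 0;0.031 0.0276 0 0 0 0 0;0.031 0.0276 0 0 0 0 0;0.031 0.0276 0 0 0 0 0;0.031 0.0276 0 0 0 0 0' >/dev/null;python3 -m creep '0.031 0.0276 0 0 0 0 0;0.031 0.0276 0 0 0 0 0;0 0 0 0 0 0 0;0 0 0 0 0 0 0;0 0 0 0 0 0 0'; python3 go.py 0.4607 0.3186 0.053 84.9
python3 chk.py oy1,227,225,k,.094 oy2,224,255,k,.094 ob1,276,230,k,.094 ob2,273,259,k,.094 nb,279,201,w,.094 ny1,230,196,w,.094 ny2,233,167,w,.094
python3 - <<'E'
from h import *
shot('top','t3.png'); shot('scene','s3.png')
E
```

```text
clock: 37.55
eef_pos: [0.6605, 0.1072, 0.0494]
tcp_rot: [0.044, 0.999, 0.0, 0.0]
wrist_force: [0.5, 0.3, 0.1]
opening: 0.843
t 37.55 p [0.6605 0.1072 0.0494] yaw 84.92 tz [ 0.001  0.    -1.   ] F [0.5 0.3 0.1] op 72.0
level rx ry 0.0002 0.0008
clock: 39.05
eef_pos: [0.4619, 0.3184, 0.1743]
tcp_rot: [0.045, 0.999, -0.0, 0.0]
wrist_force: [0.2, -0.2, -1.3]
opening: 0.003
t 39.05 p [0.4619 0.3184 0.1743] yaw 84.9 tz [ 0. -0. -1.] F [ 0.2 -0.2 -1.3] op 0.3
rz -0.0001
shift [1.300e-03 1.000e-04 1.213e-01]
level rx ry -0.0001 0.0005
oy1 [226.3 224.7] 212 [0.5323 0.118 ] ('tag', 0.0977, -0.0003)
oy2 [223.3 254. ] 213 [0.4676 0.1236] ('tag', 0.0328, -0.0005)
ob1 [275.8 229.9] 220 [0.522  0.0086] ('tag', 0.0974, -0.0003)
ob2 [272.6 258.7] 219 [0.4584 0.0149] ('tag', 0.0335, 0.0004)
nb [278.5 201.4] 214 [0.5851 0.0032] ('tag', 0.1607, -0.0)
ny1 [229.4 196.1] 215 [0.5957 0.1121] ('tag', 0.1614, -0.0005)
ny2 [232.3 166.7] 212 [0.6614 0.1065] ('tag', 0.2273, -0.0003)
```

View pics/s3.png

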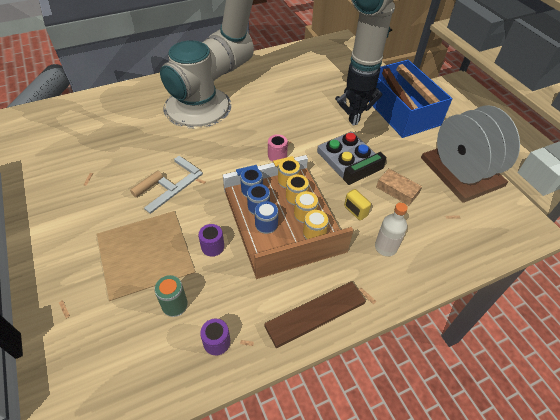

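View pics/t3.png

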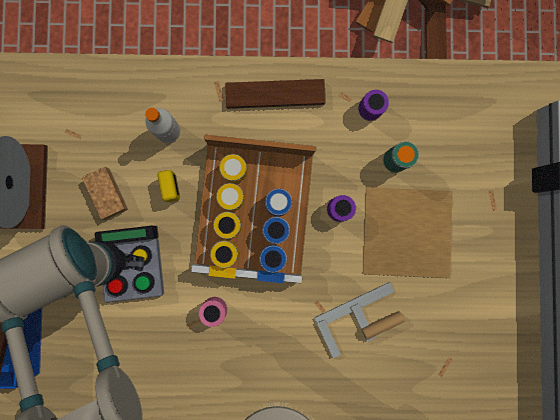

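Both rows are in order: yellow (224,255) to (232,167) with four tins, blue (273,259) to (279,202) with three. The cardboard sheet is empty and the gripper is over the yellow key at (141,255).

```bash
python3 -m creep '0.001 0 0.045 0 0 0 0;0 0 0.04 0 0 0 0;0 0 0.02 0 0 0 0;0 0 0 0 0 0 0;0 0 0 0 0 0 0' >/dev/null; python3 -m creep '0 0 0 0 0 0 0;0 0 0 0 0 0 0'>/dev/null; python3 go.py 0.4607 0.3186 0.0465 84.9
```

```text
t 39.9 p [0.4614 0.3194 0.0709] yaw 84.9 tz [ 0.003  0.002 -1.   ] F [ 1.7 -0.7 -0. ] op 0.2
rz -0.0001
shift [ 0.0007 -0.0009  0.0244]
level rx ry 0.0019 0.0025
```

```bash
python3 -m creep '0 0 0.012 0 0 0 0;0 0 0.007 0 0 0 0;0 0 0.004 0 0 0 0;0 0 0.0015 0 0 0 0;0 0 0 0 0 0 0'; python3 -m creep '0 0 0 0 0 0 0;0 0 0 0 0 0 0'
```

```text
clock: 40.4
eef_pos: [0.4602, 0.319, 0.0459]
tcp_rot: [0.044, 0.999, 0.0, 0.0]
wrist_force: [-0.9, -1.1, 10.7]
opening: 0.001
clock: 40.6
eef_pos: [0.4602, 0.3191, 0.046]
tcp_rot: [0.044, 0.999, 0.0, 0.0]
wrist_force: [-1.4, -1.3, 10.3]
opening: 0.001
```

```bash
python3 -m creep '0 0 -0.025 0 0 0 0;0 0 -0.03 0 0 0 0;0.03 -0.007 0 0 0 0 0;0.03 -0.0067 0 0 0 0 0;0 0 0 0 0 0 0' >/dev/null; python3 -m creep '0 0 0 0 0 0 0;0 0 0 0 0 0 0;0 0 0 0 0 0 0'>/dev/null; python3 go.py 0.3992 0.3108 0.0465 84.9
```

```text
t 41.4 p [0.4002 0.3109 0.0996] yaw 84.89 tz [ 0.  0. -1.] F [ 0.2 -0.3 -0.8] op -0.3
rz -0.0001
shift [ 0.001  -0.0002  0.0531]
level rx ry 0.0004 0.0002
```

```bash
python3 -m creep '0.001 0 0.025 0 0 0 0;0 0 0.015 0 0 0 0;0 0 0.008 0 0 0 0;0 0 0.004 0 0 0 0;0 0 0.0025 0 0 0 0'; python3 -m creep '0 0 0 0 0 0 0;0 0 0 0 0 0 0'
```

```text
clock: 41.9
eef_pos: [0.3981, 0.3104, 0.0457]
tcp_rot: [0.044, 0.999, -0.0, -0.001]
wrist_force: [-4.7, -3.1, 22.3]
opening: -0.006
clock: 42.1
eef_pos: [0.3981, 0.3103, 0.046]
tcp_rot: [0.044, 0.999, -0.0, -0.0]
wrist_force: [-2.3, -1.5, 5.6]
opening: 0.003
```

```bash
python3 -m creep '0 0 -0.025 0 0 0 0;0 0 -0.05 0 0 0 0;0 0 -0.05 0 0 0 0;0 0 0 0 0 0 0;0 0 0 0 0 0 0'; python3 -m creep '0 0 0 0 0 0 0;0 0 0 0 0 0 0;0 0 0 0 0 0 0'>/dev/null; python3 go.py
python3 chk.py oy1,227,225,k,.094 oy2,224,255,k,.094 ob1,276,230,k,.094 ob2,273,259,k,.094 nb,279,201,w,.094 ny1,230,196,w,.094 ny2,233,167,w,.094
python3 -c "
from h import *
shot('scene','s4.png')"
```

```text
clock: 42.6
eef_pos: [0.3994, 0.3115, 0.172]
tcp_rot: [0.044, 0.999, 0.001, 0.002]
wrist_force: [-0.7, 0.0, -0.8]
opening: -0.001
t 42.9 p [0.3975 0.3103 0.1688] yaw 84.91 tz [-0.003 -0.001 -1.   ] F [0.4 0.2 0.5] op -0.2
level rx ry -0.0015 -0.0028
oy1 [226.3 224.7] 211 [0.5323 0.1181] ('tag', 0.0978, -0.0002)
oy2 [223.3 254. ] 213 [0.4676 0.1236] ('tag', 0.0328, -0.0005)
ob1 [275.7 229.8] 220 [0.522  0.0087] ('tag', 0.0974, -0.0002)
ob2 [272.7 258.7] 220 [0.4584 0.0149] ('tag', 0.0335, 0.0003)
nb [278.5 201.4] 214 [0.5851 0.0032] ('tag', 0.1607, -0.0)
ny1 [229.4 196.1] 215 [0.5957 0.1121] ('tag', 0.1614, -0.0005)
ny2 [232.3 166.7] 212 [0.6614 0.1065] ('tag', 0.2273, -0.0003)
```

View pics/s4.png

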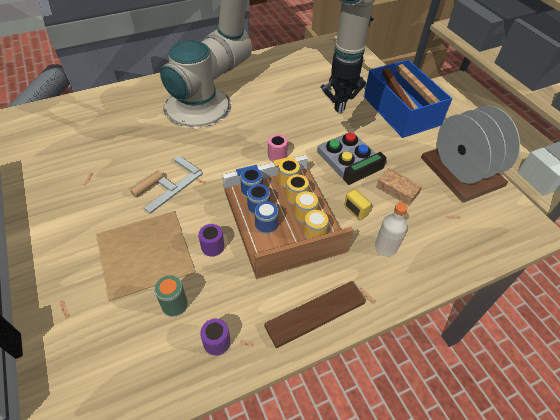

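The rows stand straight (yellow (289,165) to (316,220), blue (251,178) to (266,215)), the bystanders are in place and the gripper is clear of the keys. I'll hand it in.

```bash
python3 -c "
from workcell import finish_job
print(finish_job())"
```

```text
the job is handed in; nothing more can be done
None
```

The job is handed in, at about 43 s of the 210 s allowed. I pressed the blue key, moved the four old tins to the front, and set the new tins behind them. Only three new tins were there: one blue and two yellow. I then pressed the yellow key and the green key, one at a time; the red key was not touched.

- **Rows:** the last top-camera check put the yellow tins at 33, 98, 161 and 227 mm from the lip and the blue ones at 34, 97 and 161 mm. All were within 1 mm of their row's centre line, with gaps of about 3–6 mm.
- **Keys:** each key was pushed to about 46 mm above the bench, which is full travel. The forces at the end of the presses were about 8 N (blue), 10 N (yellow) and up to 22 N (green, briefly). The key travel itself could not be read.
- **Other things on the bench:** in the final picture everything else looks unmoved and the gripper is clear of the keys; I judged this by eye. I saw no tin knocked aside.

No check failed. One lid measurement early on was blocked by the arm; I repeated it later with a clear view.

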